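# Choose the colorimeter's filter and take the reading

### The job

On the colorimeter, push the tab of the filter dial round until the dial rests in the click stop that points at the label button with the cross, then press the oblong read key fully down and let it come up again. Only push with the fingertips, without pinching or forcing the tab; do not press the round zero key or the read key at any other filter, and leave the vials and the glassware where they stand.

Things in the scene. Friction and masses are not known exactly. Their poses are not given: they have to be found in the camera images.
- colorimeter: filter colorimeter, fixed: low white case 250 mm deep (x) by 340 wide (y), flat grey deck 85 above the bench. Origin: underside centre; front faces -x, y left, z up. In mm: dial axis (0,76), sample well (36,-85; block 62 square, 30 high, its vial 26 higher), read key (-98,-55), zero key (-98,-130); rear lamp housing 20 high at x 92-122; loose blank vial 56 tall near (-97,137)
- selector (a joint): dial angle, rad, counter-clockwise from above; at q the tab points along (-cos q, -sin q) of the case (0: to its front). Endless both ways, value does not wrap. Click stops at 0 and every 0.785 (45 deg). Leaving a stop takes 4 to 6 N at the tab; past half-way (0.39) it snaps into the next by itself. Starts in the stop -0.785, 0 or 0.785
- selector_axis (a point): centre of the dial's flat top face, 12 mm above the deck, 97 above the bench. The dial is an aluminium disc of radius 42 mm with a vertical axis; its only raised part is the tab (and a 3 mm hub, radius 8)
- selector_tab (a point): middle of the tab to push sideways: a black upright fin on the dial, 8 mm thick, reaching from 24 to 54 mm from the axis, past the rim; its top is 26 mm above the dial face, 123 above the bench. This point is 44 mm from the axis, 14 above the dial face. The tab points outwards along its own -x; its flat sides face its own +y and -y
- selector_pointer (a point): a point in the air on the tab's centre line prolonged outwards: 71 mm from the dial's axis, 2 mm above the deck. It lies over the centre of the label that the tab points at
- cross_centre (a point): top centre of the label with the cross: black plus sign 22 mm across on a white round button of 27 mm, 2 mm proud of the deck. Eight buttons ring the dial, 71 mm from its axis, one per click stop; the others show a ring, bar, triangle, two dots, square, small dot, two bars. The cross is at any of the five left, rear and right stops (joint 1.571, 2.356, 3.142, 3.927, 4.712)
- read_key (a joint): travel of the read key, m: 0 up, 0.005 fully down. A spring lifts it: 2 N to start, 4 N fully down. It counts as pressed beyond 0.0035
- read_key_top (a point): centre of the top face of the read key, an oblong white key 18 mm (case x) by 34 mm (case y), 8 mm above the deck when up
- zero_key (a joint): travel of the zero key, m, same spring as the read key; it is not to be pressed
- zero_key_top (a point): centre of the top face of the zero key, a round white key of 20 mm, 8 mm above the deck when up, 75 mm from the read key
- sample_vial_centre (a point): capped glass vial, 24 mm across, 56 mm tall, loose in the sample well; the point is its centre, half-way up. Leave it alone
- blank_vial_centre (a point): the same kind of vial, loose on the deck near the front left corner; the point is its centre, half-way up. Leave it alone
- beaker_centre (a point): glass beaker, 70 mm across, 90 mm tall, loose on the bench at the case's left end; the point is its centre, half-way up. Leave it alone
- flask_centre (a point): conical flask, 82 mm across, 130 mm tall, loose on the bench at the case's right end; the point is its centre, half-way up. Leave it alone
- reagent_bottle_centre (a point): amber bottle, 70 mm across, 160 mm tall, loose, left of the robot's work; the point is its centre, half-way up. Leave it alone
- reagent_jar_centre (a point): amber jar, 60 mm across, 100 mm tall, loose, at the right; the point is its centre, half-way up. Leave it alone
- spare_vial_tray_centre (a point): white tray 70 by 110 mm with three vials (60 mm tall over all), loose, near left; the point is its centre, half-way up. Leave it alone

How it is judged (in metres and radians):
On the way, in this order (a step that is already met when the one before it is completed fails the run):
1. the selector rests in the click stop at the cross label (horizontal distance between selector_pointer and cross_centre below 0.006 m and value of joint read_key below 0.001 m), for 0.3 s.
2. the read key is pressed fully down with the selector at the cross (horizontal distance between selector_pointer and cross_centre below 0.006 m and value of joint read_key above 0.0035 m), for 0.1 s.
At the end, for the whole second after the job is handed in: The dial rests in the click stop at the cross (prolonged pointer within 6 mm of the label centre), the read key was pressed at least 3.5 mm down after that and is up again, the zero key is up, and the vials and glassware stand upright where they were (all of step 1 and value of joint zero_key below 0.001 m and not (velocity of joint selector above 0.1 rad/s) and not (velocity of joint selector below -0.1 rad/s) and angle between each of sample_vial_centre, blank_vial_centre, beaker_centre, flask_centre, reagent_bottle_centre, reagent_jar_centre, spare_vial_tray_centre's own z axis and vertical below 0.3 rad); the robot touches nothing.
It fails at once if the read key is pressed while the selector is not at the cross label (value of joint read_key above 0.0025 m and horizontal distance between selector_pointer and cross_centre above 0.012 m).
It fails at once if the round zero key is pressed (value of joint zero_key above 0.0025 m).
It fails at once if the selector is forced or squeezed: over 25 N from the fingers (contact force between the fingers and selector above 25 N).
It fails at once if the tab is pinched: the gripper's grasp point lies inside the tab while the fingers touch the dial (contact force between the fingers and selector above 0.5 N and x of the grasp point in the frame of selector_tab between -0.02 and 0.02 m and y of the grasp point in the frame of selector_tab between -0.005 and 0.005 m and z of the grasp point in the frame of selector_tab between -0.028 and 0.028 m).
It fails at once if a vial, glassware, bottle, jar or the vial tray is moved 20 mm, lifted or knocked over (distance of any of sample_vial_centre, blank_vial_centre, beaker_centre, flask_centre, reagent_bottle_centre, reagent_jar_centre, spare_vial_tray_centre from where it was at the start of the episode above 0.02 m or angle between any of sample_vial_centre, blank_vial_centre, beaker_centre, flask_centre, reagent_bottle_centre, reagent_jar_centre, spare_vial_tray_centre's own z axis and vertical above 0.4 rad).
It also fails if it takes over 58 s, if anything falls off the work surface, if the arm or the gripper's body presses on something with over 40 N, if the wrist force passes 120 N, or if a joint passes its speed limit or range.

### The arm

A 6-joint arm with a two-finger parallel gripper is mounted at the origin on the work surface. World frame = base frame: x ahead of the robot, y to its left, z up, the work surface at z = 0. Lengths are in mm, angles in rad, forces in N, time in s.
With the tool pointing down it reaches from about 350 to 975 mm from the base axis. Payload 7.1 kg.
Tool frame: the origin (TCP) lies on the front face of the gripper's body, between the roots of the fingers; the fingertips stand 80 mm ahead of it and the grasp point (between the pads) lies 61 mm ahead of it; z points along the fingers, y is the line along which they close (so a half turn about z gives the same grasp; the last joint's range is limited). The gripper opens to 88 mm and grips with 3 to 60 N. Pads are 20 mm wide; open, the fingers measure 115 mm over their backs; the gripper's body (75 mm by 178 mm) begins 61 mm behind the grasp point.
Start: joints at [-1.28, 0.423, 1.63, -0, 1.089, -0.019], TCP at [190.56, -595.225, 302.675] pointing down, gripper open.
Joint ranges: [-3, 3], [-0.9, 2.11], [0.09, 2.58], [-1.31, 4.45], [0.11, 2.69], [-2.54, 2.54]. Speed limits (rad/s): [2.39, 2.39, 3.01, 3.14, 3.14, 3.14].

### API

Orientations are given as a rotation vector (axis times angle).
In Python, from workcell import readout, vision, close_job gives the robot as it stands.
- The arm moves only by the tool servo_tool, never from a script. Its argument "plan" is a list that holds one entry, the list of rows, each a list of 7 numbers: the gripper command: -1 is fully open, 1 is shut, values between are in proportion, then the shift along the world's x, y, z in units of 40 mm (1.0 is 40 mm), then the turn, a rotation vector about the world's x, y, z in units of 5 degrees (1.0 is 5 degrees). A call has 1 to 5 rows; each row shifts and turns the commanded pose from where the row before left it; what a row does not reach is not made up. A row lasts 1/12 s, in which the tool goes at most 41.7 mm and 7.16 degrees, less where a joint would pass 70% of its speed; a pose out of reach is approached as far as the arm can. A call is refused whole if a number of a shift passes 1 or a number of a turn 1, either way. A call with a gripper value outside its range is refused whole. The fingers move at their own pace and stop on an object; the grip force is fixed at half the most. Time passes only in rows, so rows that do not move let the fingers close. It gives the time, the measured TCP pose, the force, the opening and the grip force at its end, in the units of the state.
- readout.get_obs(): the state, without advancing time (a new reading comes with each control period).
- vision.get_image(name): name is "scene" or "top"; returns the picture (480x640x3 uint8, red, green, blue); there is no depth.
- vision.camera_params(name): a dict with "fx", "fy", "cx", "cy" (pixels), "rvec" (rotation vector, rad) and "tvec" (3), from world to camera coordinates, as OpenCV has them. Camera axes: x right, y down, z forward; pixel columns grow to the right and rows downward; lengths in mm; the calibration is good to about 2 mm. A picture is of the moment at which its call begins. camera_params takes no time and is no camera call.
- close_job(): hands the job in; it is judged then, once.
The state is a dict: "t": time; "qpos": joint angles; "qvel": joint speeds; "joint_torque": joint torques, N m; "ee_pos": TCP position; "orientation": TCP orientation; "ft_force": force on the tool from outside, world axes, zero at the start; "moment": the same for the moment, N m; "width": finger opening in mm; "grasp_force": force on a finger pad.
Only numpy, scipy, OpenCV 4.12 (cv2) and the standard library are available. Lean on these libraries where they do the work, as an engineer would, in place of code of your own. Each camera call takes 0.05 s, during which the arm holds its last target. There are 200 camera calls.

## Working session

There is one attempt and no reset: what is moved stays moved. The work goes in short steps, Python scripts to look and compute and a tool call to move; the robot and the scene stay as the last step left them, time stands still between calls to the robot, and variables do not carry over. Pictures are saved under pics/ and viewed, at most 10 in all, crops included, and the job is handed in when it is done.

Besides the shell and the picture viewer there is one more tool, called after ">>>" as name(argument=value, ...), one argument or row to a line, values as JSON. servo_tool: Moves the arm, as the interface text tells. Its arguments: {"type":"object","properties":{"plan":{"type":"array"}},"required":["plan"]}

```bash
mkdir -p pics; python3 - <<'E'
from workcell import readout, vision
import cv2
for n in("top","scene"):
    cv2.imwrite(f"pics/{n}0.png",vision.get_image(n)[:,:,::-1]); print(vision.camera_params(n))
o=readout.get_obs();print(o)
E
```

```text
{'fx': 591.5143373418776, 'fy': 591.5143373418776, 'cx': 311.03556677673475, 'cy': 248.00851164319312, 'rvec': array([ 2.15625772, -2.0955203 ,  0.16665252]), 'tvec': array([ -11.09248474,  570.18017875, 1288.45434825])}
{'fx': 501.2584996965883, 'fy': 501.2584996965883, 'cx': 319.2260784444146, 'cy': 236.06834547474992, 'rvec': array([ 1.61737137,  2.23297658, -0.6058302 ]), 'tvec': array([ 182.38770381, -390.25871805, 1415.71643686])}
{'t': 0.1, 'qpos': array([-1.27998936e+00,  4.23757629e-01,  1.63059765e+00,  1.80448098e-05,
        1.08862394e+00, -1.89704888e-02]), 'qvel': array([ 0.00166814, -0.00011478, -0.00117375, -0.00076036,  0.00030576,
        0.00090452]), 'joint_torque': array([-9.64826140e-04, -5.45616102e+01, -2.74325055e+01,  6.45083771e-02,
        1.88683555e-02, -2.26047030e-05]), 'ee_pos': array([ 190.4621066 , -594.85996639,  301.98986334]), 'orientation': array([-3.10262626e+00, -4.84428742e-01,  2.70130277e-04]), 'ft_force': array([ 0.40306261, -0.07582874,  0.51096373]), 'moment': array([-0.03750111, -0.02094022, -0.0195198 ]), 'grasp_force': 0.0, 'width': 87.88733717598049}
```

View pics/top0.png

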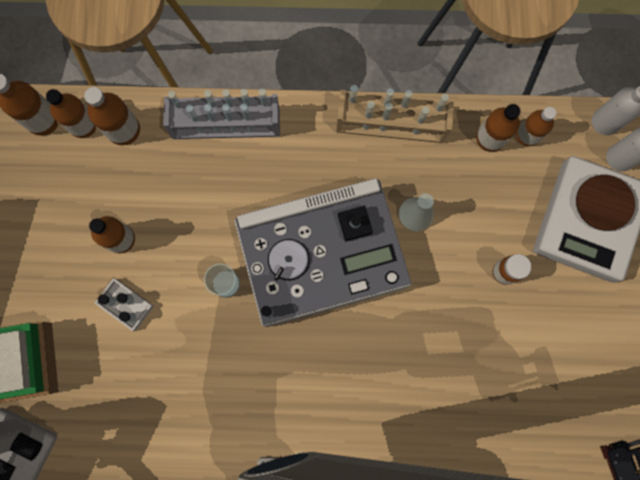

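View pics/scene0.png

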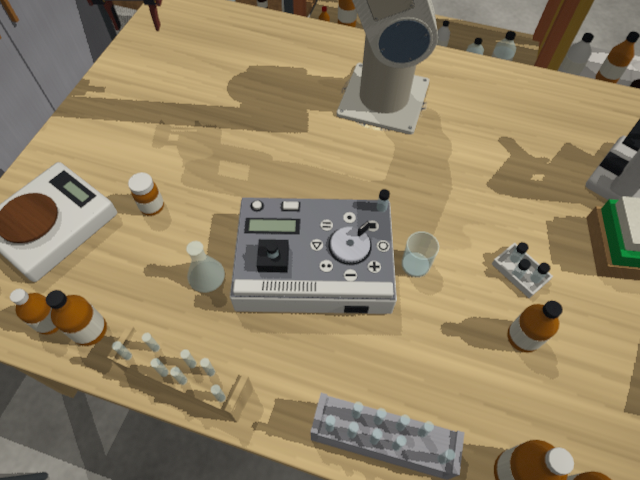

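```bash
cat > h.py <<'E'
import numpy as np, cv2
from workcell import readout, vision
P={n:vision.camera_params(n) for n in("top","scene")}
def ray(n,uv,z):
    p=P[n];R=cv2.Rodrigues(p["rvec"])[0];c=-R.T@p["tvec"]
    d=R.T@np.array([(uv[0]-p["cx"])/p["fx"],(uv[1]-p["cy"])/p["fy"],1]);return c+d*(z-c[2])/d[2]
def proj(n,X):
    p=P[n];K=np.array([[p["fx"],0,p["cx"]],[0,p["fy"],p["cy"]],[0,0,1.]])
    return cv2.projectPoints(np.array(X,float).reshape(-1,1,3),p["rvec"],p["tvec"],K,None)[0].reshape(-1,2)
E
python3 - <<'E'
from h import *
top=cv2.imread("pics/top0.png");sc=cv2.imread("pics/scene0.png")
A={"cross":(261,243),"bar":(280,229),"twodots":(305,231),"tri":(320,251),"twobars":(317,275),"dot":(297,291),"square":(272,288),"ring":(257,268)}
B={"cross":(374,266),"bar":(350,274),"twodots":(326,266),"tri":(317,245),"twobars":(326,225),"dot":(349,217),"square":(373,226),"ring":(383,245)}
for n,im,D in(("top",top,A),("scene",sc,B)):
    pts={}
    for k,(u,v) in D.items():
        w=im[v-9:v+10,u-9:u+10].min(2)>165
        # restrict to convex hull of white, area
        c=max(cv2.findContours(w.astype(np.uint8),0,2)[0],key=cv2.contourArea)
        m=cv2.moments(cv2.convexHull(c)); a=m["m00"]
        uv=np.array([m["m10"]/a+u-9,m["m01"]/a+v-9]);pts[k]=ray(n,uv,87)[:2]
        print(n,k,uv.round(1),a,pts[k].round(1))
    M=np.array(list(pts.values()));print("mean",M.mean(0), "r",np.linalg.norm(M-M.mean(0),axis=1).round(1))
    c=M.mean(0);print({k:round(float(np.degrees(np.arctan2(*(p-c)[::-1]))),1) for k,p in pts.items()})
a=cv2.resize(top[210:310,230:350],None,fx=4,fy=4,interpolation=2);b=cv2.resize(sc[190:290,300:390],None,fx=4,fy=4,interpolation=2)
cv2.imwrite("pics/crop.png",np.hstack([a[:, :440],b]))
E
```

```text
Traceback (most recent call last):
ZeroDivisionError: float division by zero
```

```bash
cat > m.py <<'E'
from h import *
top=cv2.imread("pics/top0.png");sc=cv2.imread("pics/scene0.png")
A={"cross":(261,243),"bar":(280,229),"twodots":(305,231),"tri":(320,251),"twobars":(317,275),"dot":(297,291),"square":(272,288),"ring":(257,268)}
B={"cross":(374,266),"bar":(350,274),"twodots":(326,266),"tri":(317,245),"twobars":(326,225),"dot":(349,217),"square":(373,226),"ring":(383,245)}
for n,im,D in(("top",top,A),("scene",sc,B)):
    pts={}
    for k,(u,v) in D.items():
        w=cv2.threshold(np.ascontiguousarray(im[v-9:v+10,u-9:u+10].min(2)),0,255,cv2.THRESH_OTSU)[1]
        cv2.circle(w,(9,9),9,0,1) if 0 else None
        w*=(cv2.circle(np.zeros_like(w),(9,9),9,1,-1))
        c=max(cv2.findContours(w,0,2)[0],key=lambda c:cv2.contourArea(cv2.convexHull(c)))
        (x,y),_,_=cv2.minAreaRect(c);a=cv2.contourArea(cv2.convexHull(c))
        uv=np.array([x+u-9,y+v-9]);pts[k]=ray(n,uv,87)[:2]
        print(n,k,uv.round(1),a,pts[k].round(1))
    M=np.array(list(pts.values()));c=(M.max(0)+M.min(0))/2;c=M.mean(0);print("mean",c.round(1),"r",np.linalg.norm(M-c,axis=1).round(1))
    print({k:round(float(np.degrees(np.arctan2(*(p-c)[::-1]))),1) for k,p in pts.items()})
a=cv2.resize(top[210:310,230:350],None,fx=4,fy=4,interpolation=2);b=cv2.resize(sc[190:290,300:390],None,fx=4,fy=4,interpolation=2)
cv2.imwrite("pics/crop.png",np.hstack([a[:, :440],b]))
E
python3 m.py
```

```text
top cross [260. 244.] 115.0 [569.5 117. ]
top bar [280.2 231.7] 50.5 [598.3  73.6]
top twodots [304.  231.5] 112.5 [600.2  21.2]
top tri [319. 251.] 119.0 [557.5 -13.1]
top twobars [316. 275.] 118.0 [504.4  -8. ]
top dot [297. 290.] 116.5 [470.5  32.3]
top square [272.  287.5] 125.5 [474.4  86.7]
top ring [257. 268.] 124.0 [516.1 121.3]
mean [536.4  53.9] r [71.3 65.  71.7 70.2 69.7 69.3 70.2 70.3]
{'cross': 62.3, 'bar': 17.7, 'twodots': -27.1, 'tri': -72.5, 'twobars': -117.3, 'dot': -161.8, 'square': 152.1, 'ring': 106.7}
scene cross [373.8 266.2] 122.0 [572.  113.3]
scene bar [350. 276.] 143.0 [609.2  72.6]
scene twodots [325.5 265.5] 115.5 [601.9  17.2]
scene tri [316.  244.5] 108.5 [560.2 -17.3]
scene twobars [326.5 224.5] 102.0 [505.2 -11.3]
scene dot [349. 217.] 99.5 [471.  30.]
scene square [373. 226.] 238.5 [476.9  86.4]
scene ring [382.5 245.5] 114.0 [518.  118.3]
mean [539.3  51.1] r [70.2 73.1 71.2 71.6 71.1 71.5 71.6 70.4]
{'cross': 62.2, 'bar': 17.0, 'twodots': -28.4, 'tri': -73.0, 'twobars': -118.7, 'dot': -162.8, 'square': 150.6, 'ring': 107.6}
```

View pics/crop.png

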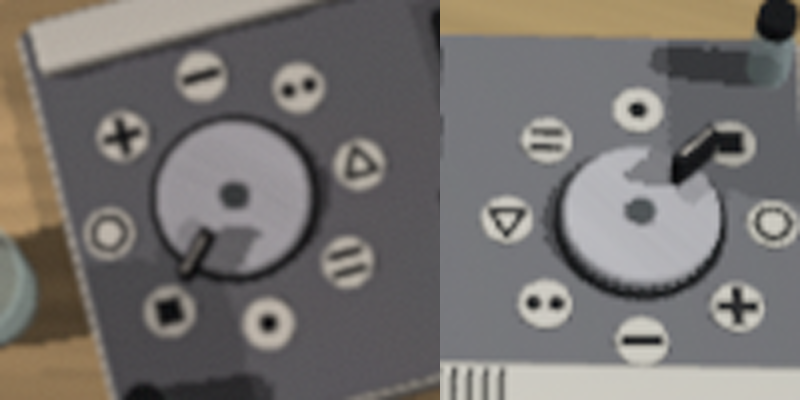

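The top crop shows the tab on the square at crop (195,255) and the cross at (122,135), which is two stops clockwise. In the scene crop the tab is again at the square (700,150) and the cross is at (738,307). The dial axis is about (538, 52), the case yaw about 17.3°, and the ring radius comes out at 71 mm as specified. I'll move over with the fingers shut.

>>> servo_tool(
  plan=[
    [[1,0.41,0.89,0,0,0,0.5],[1,0.41,0.89,0,0,0,0.5],[1,0.41,0.89,0,0,0,0.5],[1,0.41,0.89,0,0,0,0.5],[1,0.41,0.89,0,0,0,0.5]],
  ],
)

```text
t: 0.52
ee_pos: [272.7, -415.4, 302.3]
orientation: [-3.032, -0.822, 0.0]
ft_force: [1.0, -0.0, 0.4]
width: 57.9
grasp_force: 0.0
```

>>> servo_tool(
  plan=[
    [[1,0.41,0.89,0,0,0,0.5],[1,0.41,0.89,0,0,0,0.5],[1,0.41,0.89,0,0,0,0.5],[1,0.41,0.89,0,0,0,0.5],[1,0.41,0.89,0,0,0,0.5]],
  ],
)

```text
t: 0.93
ee_pos: [354.7, -237.4, 302.6]
orientation: [-2.924, -1.148, 0.0]
ft_force: [1.2, -1.2, 0.5]
width: 24.7
grasp_force: 0.0
```

>>> servo_tool(
  plan=[
    [[1,0.41,0.89,0,0,0,0.5],[1,0.41,0.89,0,0,0,0.5],[1,0.41,0.89,0,0,0,0.5],[1,0.41,0.89,0,0,0,0.5],[1,0.41,0.89,0,0,0,0.5]],
  ],
)

```text
t: 1.35
ee_pos: [436.8, -59.2, 302.7]
orientation: [2.782, 1.46, -0.0]
ft_force: [-0.5, -0.5, -0.5]
width: 0.6
grasp_force: 0.0
```

>>> servo_tool(
  plan=[
    [[1,0.41,0.89,0,0,0,0.5],[1,0.41,0.89,0,0,0,0.5],[1,0.41,0.89,0,0,0,0.5],[1,0,0,0,0,0,0]],
  ],
)

```text
t: 1.68
ee_pos: [488.1, 50.5, 302.9]
orientation: [-2.677, -1.644, -0.004]
ft_force: [0.1, -0.8, 0.3]
width: 0.2
grasp_force: 0.0
```

>>> servo_tool(
  plan=[
    [[1,-0.1,-0.2,-0.8,0,0,0],[1,0,0,-0.8,0,0,0],[1,0,0,-0.6,0,0,0],[1,0,0,0,0,0,0]],
  ],
)

```text
t: 2.02
ee_pos: [478.8, 37.2, 210.7]
orientation: [-2.679, -1.633, 0.012]
ft_force: [-0.6, -0.1, -0.2]
width: 0.5
grasp_force: 0.0
```

```bash
python3 - <<'E'
from h import *
a=vision.get_image("top")[:,:,::-1];b=vision.get_image("scene")[:,:,::-1]
o=readout.get_obs();print(o["ee_pos"]);e=o["ee_pos"]
tip=e-[0,0,80]
print("tip px",[proj(n,tip).round(1) for n in P])
key=np.array([483.6,-101.8,93]);print("key px",[proj(n,key).round(1) for n in P])
f=lambda im,u,v:cv2.resize(im[v-50:v+50,u-50:u+50],None,fx=4,fy=4,interpolation=2)
cv2.imwrite("pics/c1.png",np.hstack([f(a,290,260),f(b,350,230)]))
E
```

```text
[481.32049974  37.2779003  214.37483228]
tip px [array([[294. , 282.5]]), array([[352.3, 209.7]])]
key px [array([[359.2, 285.4]]), array([[290.7, 204.4]])]
```

View pics/c1.png

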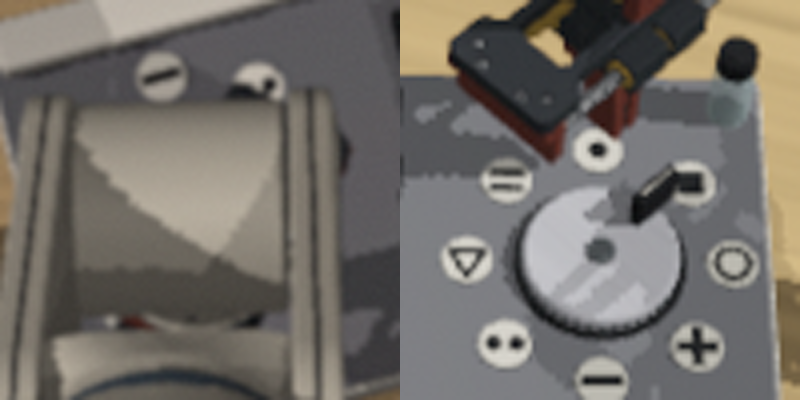

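The scene crop shows the shut fingertips at about crop (610,125). They clear the counter-clockwise side of the tab at (650,190), and the tab is still on the square. Next is the table of arc steps.

```bash
python3 - <<'E'
from h import *
th=152.3; c=np.array([538,52.5])
def F(t,d):
    a=np.radians(t);return c+43*np.array([np.cos(a),np.sin(a)])+d*np.array([-np.sin(a),np.cos(a)])
print("to near contact",((F(th,17)-readout.get_obs()["ee_pos"][:2])/40).round(2))
for k in range(28):
    print(round(th-3*k,1),((F(th-3*k-3,14)-F(th-3*k,14))/40).round(3), F(th-3*k-3,14).round(1))
E
```

```text
to near contact [0.27 0.5 ]
152.3 [0.011 0.058] [493.9  62.4]
149.3 [0.014 0.057] [494.5  64.7]
146.3 [0.017 0.057] [495.2  67. ]
143.3 [0.02  0.056] [496.   69.2]
140.3 [0.023 0.054] [496.9  71.4]
137.3 [0.026 0.053] [497.9  73.5]
134.3 [0.029 0.052] [499.1  75.6]
131.3 [0.032 0.05 ] [500.4  77.6]
128.3 [0.034 0.048] [501.7  79.5]
125.3 [0.037 0.047] [503.2  81.4]
122.3 [0.039 0.045] [504.7  83.1]
119.3 [0.041 0.042] [506.4  84.8]
116.3 [0.043 0.04 ] [508.1  86.5]
113.3 [0.045 0.038] [510.  88.]
110.3 [0.047 0.035] [511.8  89.4]
107.3 [0.049 0.033] [513.8  90.7]
104.3 [0.051 0.03 ] [515.8  91.9]
101.3 [0.052 0.028] [517.9  93. ]
98.3 [0.054 0.025] [520.1  94. ]
95.3 [0.055 0.022] [522.3  94.9]
92.3 [0.056 0.019] [524.5  95.7]
89.3 [0.057 0.016] [526.8  96.3]
86.3 [0.058 0.013] [529.1  96.8]
83.3 [0.058 0.01 ] [531.4  97.2]
80.3 [0.059 0.007] [533.8  97.5]
77.3 [0.059 0.004] [536.2  97.7]
74.3 [0.059 0.001] [538.5  97.7]
71.3 [ 0.059 -0.002] [540.9  97.6]
```

>>> servo_tool(
  plan=[
    [[1,0,0,-0.4,0,0,0],[1,0,0,-0.32,0,0,0],[1,0,0,0,0,0,0],[1,0,0,0,0,0,0]],
  ],
)

```text
t: 2.45
ee_pos: [482.4, 37.4, 187.1]
orientation: [2.682, 1.635, 0.002]
ft_force: [-0.1, 0.6, -0.2]
width: 0.4
grasp_force: 0.0
```

>>> servo_tool(
  plan=[
    [[1,0.08,0.16,0,0,0,0],[1,0.08,0.16,0,0,0,0],[1,0.08,0.16,0,0,0,0],[1,0.02,0.04,0,0,0,0],[1,0,0,0,0,0,0]],
  ],
)

```text
t: 2.87
ee_pos: [492.7, 59.0, 186.3]
orientation: [2.681, 1.637, 0.001]
ft_force: [0.0, 0.1, 0.3]
width: 0.7
grasp_force: 0.1
```

>>> servo_tool(
  plan=[
    [[1,0.02,0.05,0,0,0,0],[1,0.01,0.058,0,0,0,-0.6],[1,0.015,0.057,0,0,0,-0.6],[1,0.017,0.057,0,0,0,-0.6],[1,0.02,0.056,0,0,0,-0.6]],
  ],
)

```text
t: 3.28
ee_pos: [495.2, 69.2, 185.9]
orientation: [2.84, 1.342, -0.002]
ft_force: [-1.9, -4.3, 1.8]
width: 0.4
grasp_force: 1.7
```

Contact force is about 5 N, as expected, so I'll carry on round the arc.

>>> servo_tool(
  plan=[
    [[1,0.023,0.054,0,0,0,-0.6],[1,0.026,0.053,0,0,0,-0.6],[1,0.029,0.052,0,0,0,-0.6],[1,0.032,0.05,0,0,0,-0.6],[1,0.034,0.048,0,0,0,-0.6]],
  ],
)

```text
t: 3.7
ee_pos: [501.1, 79.9, 185.8]
orientation: [-2.991, -0.96, 0.001]
ft_force: [0.4, 0.1, 0.4]
width: 0.3
grasp_force: 0.1
```

>>> servo_tool(
  plan=[
    [[1,0.037,0.047,0,0,0,-0.6],[1,0.039,0.045,0,0,0,-0.6],[1,0.041,0.042,0,0,0,-0.6],[1,0.043,0.04,0,0,0,-0.6],[1,0.045,0.038,0,0,0,-0.6]],
  ],
)

```text
t: 4.12
ee_pos: [509.4, 88.5, 185.7]
orientation: [-3.091, -0.561, 0.0]
ft_force: [-0.3, -0.1, -0.3]
width: 0.4
grasp_force: 0.0
```

>>> servo_tool(
  plan=[
    [[1,0.047,0.035,0,0,0,-0.6],[1,0.049,0.033,0,0,0,-0.6],[1,0.051,0.03,0,0,0,-0.6],[1,0.052,0.028,0,0,0,-0.6],[1,0.054,0.025,0,0,0,-0.6]],
  ],
)

```text
t: 4.53
ee_pos: [518.5, 94.5, 185.5]
orientation: [-3.138, -0.153, 0.004]
ft_force: [-3.0, 0.9, 2.0]
width: 0.5
grasp_force: 1.5
```

>>> servo_tool(
  plan=[
    [[1,0.055,0.022,0,0,0,-0.6],[1,0.056,0.019,0,0,0,-0.6],[1,0.057,0.016,0,0,0,-0.6],[1,0.058,0.013,0,0,0,-0.6],[1,0.058,0.01,0,0,0,-0.6]],
  ],
)

```text
t: 4.95
ee_pos: [530.5, 97.8, 185.5]
orientation: [-3.131, 0.258, 0.002]
ft_force: [0.2, 0.2, 0.1]
width: 0.7
grasp_force: 0.3
```

>>> servo_tool(
  plan=[
    [[1,0.03,0.004,0,0,0,-0.3],[1,0,0,0,0,0,0],[1,0,0,0,0,0,0],[1,0,0,0,0,0,0]],
  ],
)

```text
t: 5.28
ee_pos: [531.9, 97.7, 185.8]
orientation: [-3.128, 0.293, 0.0]
ft_force: [-0.9, -0.0, 0.9]
width: 0.5
grasp_force: 0.0
```

>>> servo_tool(
  plan=[
    [[1,-0.25,0,0,0,0,0],[1,0,0,0.5,0,0,0.4],[1,0,0,0.8,0,0,0.8],[1,0,-0.5,0.2,0,0,0.8],[1,-0.2,-0.9,0,0,0,0.8]],
  ],
)

```text
t: 5.7
ee_pos: [516.0, 43.2, 248.7]
orientation: [-3.139, -0.101, -0.011]
ft_force: [0.5, -0.4, 0.0]
width: 0.4
grasp_force: 0.0
```

>>> servo_tool(
  plan=[
    [[1,-0.2,-0.9,0,0,0,0.8],[1,-0.2,-0.9,0,0,0,0.8],[1,-0.2,-0.9,0,0,0,0.8],[1,-0.1,-0.85,0,0,0,0.4],[1,0,0,0,0,0,0]],
  ],
)

```text
t: 6.12
ee_pos: [484.5, -104.4, 246.0]
orientation: [3.105, 0.468, -0.0]
ft_force: [0.4, 0.6, -0.3]
width: 0.4
grasp_force: 0.0
```

```bash
python3 - <<'E'
from h import *
a=vision.get_image("top")[:,:,::-1];b=vision.get_image("scene")[:,:,::-1]
o=readout.get_obs();e=o["ee_pos"];print(e,o["orientation"],o["ft_force"])
sc=cv2.imread("pics/scene0.png");tp=cv2.imread("pics/top0.png")
for n,im,(u,v) in(("scene",sc,(290,206)),("top",tp,(359,286))):
    w=cv2.threshold(np.ascontiguousarray(im[v-12:v+13,u-14:u+15].min(2)),0,255,cv2.THRESH_OTSU)[1]
    c=max(cv2.findContours(w,0,2)[0],key=cv2.contourArea);r=cv2.minAreaRect(c)
    uv=(r[0][0]+u-14,r[0][1]+v-12);print(n,uv,r[1],ray(n,uv,93).round(1))
f=lambda im,u,v:cv2.resize(im[v-50:v+50,u-50:u+50],None,fx=4,fy=4,interpolation=2)
cv2.imwrite("pics/c2.png",np.hstack([f(a,290,260),f(b,345,230)]))
E
```

```text
[ 485.16345937 -101.23539884  245.83880372] [-3.10645535e+00 -4.66194482e-01  3.58692739e-04] [0.07553615 0.07352767 0.64233564]
scene (290.5, 204.5) (7.0, 15.0) [ 484.  -102.2   93. ]
top (358.10377502441406, 286.1132068634033) (7.966911792755127, 15.52174186706543) [482.  -99.6  93. ]
```

View pics/c2.png

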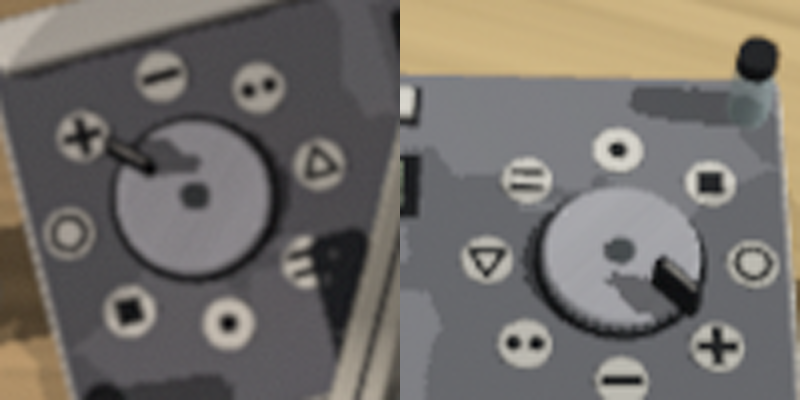

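Both views show the tab pointing at the cross, at top crop (130,155) and scene crop (678,285). The key measures about (483, -101), right under the tool. Now I'll lower and press.

>>> servo_tool(
  plan=[
    [[1,-0.05,0,-0.8,0,0,0],[1,0,0,-0.6,0,0,0],[1,0,0,-0.2,0,0,0],[1,0,0,0,0,0,0],[1,0,0,0,0,0,0]],
  ],
)

```text
t: 6.63
ee_pos: [484.2, -99.5, 182.0]
orientation: [-3.105, -0.473, 0.001]
ft_force: [-0.6, -0.6, 1.5]
width: 0.4
grasp_force: 0.0
```

>>> servo_tool(
  plan=[
    [[1,0,0,-0.1,0,0,0],[1,0,0,-0.1,0,0,0],[1,0,0,-0.05,0,0,0],[1,0,0,0,0,0,0],[1,0,0,0,0,0,0]],
  ],
)

```text
t: 7.05
ee_pos: [484.6, -100.3, 172.4]
orientation: [3.106, 0.471, 0.002]
ft_force: [1.6, 1.0, 1.8]
width: 0.5
grasp_force: 1.1
```

>>> servo_tool(
  plan=[
    [[1,0,0,-0.05,0,0,0],[1,0,0,-0.05,0,0,0],[1,0,0,-0.02,0,0,0],[1,0,0,0,0,0,0],[1,0,0,0,0,0,0]],
  ],
)

```text
t: 7.47
ee_pos: [484.7, -100.4, 168.2]
orientation: [3.106, 0.471, 0.002]
ft_force: [-1.7, 2.4, 16.0]
width: 0.1
grasp_force: 7.6
```

The force has risen to 16 N, so the key is at its stop. I'll hold briefly, then lift clear.

>>> servo_tool(
  plan=[
    [[1,0,0,0,0,0,0],[1,0,0,0,0,0,0],[1,0,0,0.3,0,0,0],[1,0,0,0.8,0,0,0],[1,0,0,0.9,0,0,0]],
  ],
)

```text
t: 7.88
ee_pos: [482.4, -100.2, 246.0]
orientation: [-3.104, -0.471, 0.009]
ft_force: [1.6, -0.2, 0.1]
width: 0.5
grasp_force: 0.0
```

>>> servo_tool(
  plan=[
    [[1,0,0,0.5,0,0,0],[1,0,0,0,0,0,0],[1,0,0,0,0,0,0],[1,0,0,0,0,0,0],[1,0,0,0,0,0,0]],
  ],
)

```text
t: 8.3
ee_pos: [483.1, -100.2, 265.4]
orientation: [-3.105, -0.471, 0.005]
ft_force: [0.3, 0.8, -0.0]
width: 0.6
grasp_force: 0.0
```

```bash
python3 - <<'E'
from h import *
b=vision.get_image("scene")[:,:,::-1]
o=readout.get_obs();print(o["ee_pos"],o["ft_force"])
cv2.imwrite("pics/c3.png",cv2.resize(b[150:350,180:450],None,fx=2.9,fy=2.9,interpolation=2))
E
```

```text
[ 483.16466998 -100.20799569  265.43886478] [ 0.09167601  0.72997026 -0.60260069]
```

View pics/c3.png

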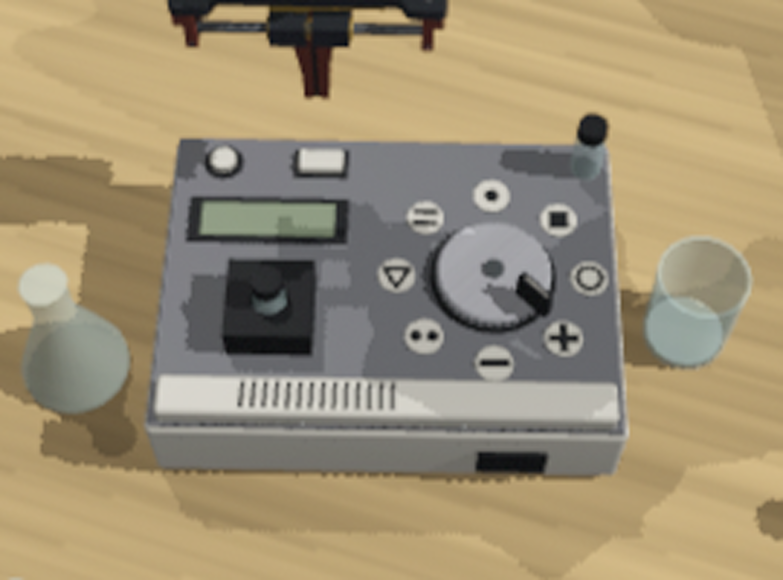

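The tab points at the cross (crop 540,295), the read key is up again (320,160), the gripper is clear, and the vials and glassware in view still stand. I'm handing in.

```bash
python3 -c "from workcell import close_job; print(close_job())"
```

```text
the job is handed in; nothing more can be done
None
```

I pushed the filter dial's tab round two stops to the cross, pressed the read key to its stop and let it come back up, then handed the job in at about 8 s; no verdict was returned.

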